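Set out the casting rings by size on the burn-out tray

ROBOT

A 6-joint arm with a two-finger parallel gripper is mounted at the origin on the work surface. World frame = base frame: x ahead of the robot, y to its left, z up, the work surface at z = 0. Lengths are in m, angles in degrees, forces in N, time in s.
With the tool pointing down it reaches from about 0.375 to 0.9 m from the base axis. Payload 3.1 kg.
Tool frame: the origin (TCP) lies at the very end of the fingers, on their centre line; the grasp point (between the pads) lies bot.hold_point_z behind it (bot.hold_point_z is the distance from the TCP to the grasp point, in m); z points along the fingers, y is the line along which they close (so a half turn about z gives the same grasp; the last joint's range is limited). The gripper opens to 87 mm and grips with 3 to 60 N. Pads are 19 mm wide; open, the fingers measure 117 mm over their backs; the gripper's body (75 mm by 190 mm) begins 51 mm behind the grasp point.
Start: joints at [-84.712, 30.224, 82.088, -0, 67.689, -10.227], TCP at [0.167, -0.602, 0.201] pointing down, gripper open.
Joint ranges: [-176.69, 176.69], [-43.24, 126.21], [12.49, 139.97], [-82, 262], [0, 151.66], [-163.58, 163.58]. Speed limits (degrees/s): [159.86, 159.86, 180, 180, 180, 180].

INTERFACE

Orientations are given as a 3x3 rotation matrix whose columns are the frame's x, y, z axes.
In Python, from rig import bot gives the robot as it stands.
- The arm moves only by the tool apply_moves, never from a script. Its argument "plan" is one flat list of numbers, 4 for each row, row after row: the shift along the world's x, y, z normalised to -1 to 1, where 1 is 0.05 m, then the turn about the world's z normalised to -1 to 1, where 1 is 10 degrees. A call has 1 to 12 rows; each row shifts and turns the commanded pose from where the row before left it; what a row does not reach is not made up. A row lasts 1/8 s, in which the tool goes at most 62.5 mm and 10.7 degrees, less where a joint would pass 70% of its speed; a pose out of reach is approached as far as the arm can. A call with a number of a shift or a turn outside -1 to 1 is refused whole. A call with a gripper value outside its range is refused whole. "grip" is the closure, from -1 (fully open) to 1 (shut), so that 0 is half open, set as the call begins (left out, the last holds). The fingers move at their own pace and stop on an object; the grip force is fixed at half the most. Time passes only in rows, so rows that do not move let the fingers close. It gives the time, the measured TCP pose, the force, the opening and the grip force at its end, in the units of the state.
- bot.read_state(): the state, without advancing time (a new reading comes with each control period).
- bot.capture(name): name is "scene" or "top" or "wrist"; returns (picture, depth): 400x640x3 uint8, red, green, blue; 400x640 float32, m along the optical axis (not along the pixel's ray), 0 where there is no reading.
- bot.camera_info(name): a dict with "vertical_fov" (degrees; the focal length in pixels is half the picture's height over the tangent of half this angle, whatever the lens; pixels are square), "cx", "cy" (the principal point, pixels), "rvec" (rotation vector, rad) and "tvec" (3), from world to camera coordinates, as OpenCV has them; the wrist camera has in their place "mount" (4x4, takes a point from camera to tool coordinates, whose origin is the TCP and whose axes are the flange's). Camera axes: x right, y down, z forward; pixel columns grow to the right and rows downward; lengths in m; the calibration is good to about 2 mm. A picture is of the moment at which its call begins: read the wrist's pose just before it. camera_info takes no time and is no camera call.
- bot.hand_in(): hands the job in; it is judged then, once.
Trained networks look in the newest picture that a camera, given by its name, has taken for a name from the list of things; names that differ only in an ending like _2 or _b are one class to them, and where a whole thing is asked for, a point or a joint stands for the part that bears it (a point fixed in the world has none). Each returns a list of dicts, best first, with "p" (0 to 1); they miss things now and then, are a little off and sometimes report something else, mostly with a low value. They report only what shows in the picture. A call takes as long as a camera call. They do not tell look-alikes from the thing itself.
- bot.outline_of(camera, target): "mask" (400x640 bool, what is visible of it) and "xy" ([column, row] as shares, 0 to 1, of the picture: columns of its width, rows of its height, amid what is visible of it).
- bot.pinpoint(camera, target): "xy" ([column, row] as shares, 0 to 1, of the picture: columns of its width, rows of its height: a listed point, or the origin of a listed thing).
The state is a dict: "time_s": time; "joint_positions": joint angles; "qvel": joint speeds; "tau": joint torques, N m; "position": TCP position; "tcp_rot": TCP orientation; "force": force on the tool from outside, world axes, zero at the start; "moment": the same for the moment, N m; "opening": opening from 0.0 (shut) to 1.0 (fully open); "grasp_force": force on a finger pad.
Only numpy, scipy, OpenCV 4.12 (cv2) and the standard library are available. Lean on these libraries where they do the work, as an engineer would, in place of code of your own. Each camera call takes 0.05 s, during which the arm holds its last target. There are 200 camera calls.

TASK

Load the burn-out tray: stand the four casting rings on the row of white ceramic discs, one ring centred on each disc, in order of size, with the smallest next to the red knob and the largest at the other end. Keep the rings upright throughout and set them down rather than dropping them; leave all four standing still and let go.

Things in the scene. Friction and masses are not known exactly. Their poses are not given: they have to be found in the camera images.
- ring1_center (a point): The smallest of four loose casting rings: an upright solid cylinder, bare steel outside with a flat pinkish-cream filling and a small dark round mouth on top. Diameter 34 mm, height 46 mm, 70 to 140 g. The point is its centre, half-way up (23 mm above its underside); z is its upright axis. It starts upright on the bench (z = 0), on the robot's side of the tray.
- ring2_center (a point): The second smallest of four loose casting rings: an upright solid cylinder, bare steel outside with a flat pinkish-cream filling and a small dark round mouth on top. Diameter 44 mm, height 51 mm, 120 to 240 g. The point is its centre, half-way up (25.5 mm above its underside); z is its upright axis. It starts upright on the bench (z = 0), on the robot's side of the tray.
- ring3_center (a point): The second largest of four loose casting rings: an upright solid cylinder, bare steel outside with a flat pinkish-cream filling and a small dark round mouth on top. Diameter 54 mm, height 56 mm, 180 to 365 g. The point is its centre, half-way up (28 mm above its underside); z is its upright axis. It starts upright on the bench (z = 0), on the robot's side of the tray.
- ring4_center (a point): The largest of four loose casting rings: an upright solid cylinder, bare steel outside with a flat pinkish-cream filling and a small dark round mouth on top. Diameter 64 mm, height 61 mm, 260 to 520 g. The point is its centre, half-way up (30.5 mm above its underside); z is its upright axis. It starts upright on the bench (z = 0), on the robot's side of the tray.
- pad1_top (a point): Disc 1 of a row of four identical white ceramic discs (counted from the -y end; no numbers on them) on a dark steel tray fixed to the bench. Diameter 74 mm, 95 mm between centres. The point is the centre of its upper face, 10 mm above the bench. Axes: y along the row, x across, z up. Tray 460 x 100 mm, deck 6 mm high, edge lips to 9 mm.
- pad2_top (a point): Disc 2 of a row of four identical white ceramic discs (counted from the -y end; no numbers on them) on a dark steel tray fixed to the bench. Diameter 74 mm, 95 mm between centres. The point is the centre of its upper face, 10 mm above the bench. Axes: y along the row, x across, z up. Tray 460 x 100 mm, deck 6 mm high, edge lips to 9 mm.
- pad3_top (a point): Disc 3 of a row of four identical white ceramic discs (counted from the -y end; no numbers on them) on a dark steel tray fixed to the bench. Diameter 74 mm, 95 mm between centres. The point is the centre of its upper face, 10 mm above the bench. Axes: y along the row, x across, z up. Tray 460 x 100 mm, deck 6 mm high, edge lips to 9 mm.
- pad4_top (a point): Disc 4 of a row of four identical white ceramic discs (counted from the -y end; no numbers on them) on a dark steel tray fixed to the bench. Diameter 74 mm, 95 mm between centres. The point is the centre of its upper face, 10 mm above the bench. Axes: y along the row, x across, z up. Tray 460 x 100 mm, deck 6 mm high, edge lips to 9 mm.
- red_knob_top (a point): Red knob, fixed upright on the tray at one end of the row, 69.5 mm beyond the centre of the last disc; it marks the furnace-door end. 26 mm diameter; the point is the top of the knob, 30 mm above the bench. An equal knob of plain steel stands at the tray's other end. Which end is red changes from start to start.
Things that resemble listed ones, but are neither listed nor needed, are in the scene too. Leave any brown or turquoise look-alike of the part that bears ring4_center alone.

How it is judged:
By the outcome, as a careful person would: the job done as asked, in the order asked, and still so for the second after the job is handed in, with the robot touching nothing.
It also fails if it takes over 104 s, if anything falls off the work surface, if the arm or the gripper's body presses on something with over 40 N, if the wrist force passes 120 N, or if a joint passes its speed limit or range.

## Working session

There is one attempt and no reset: what is moved stays moved. The work goes in short steps, Python scripts to look and compute and a tool call to move; the robot and the scene stay as the last step left them, time stands still between calls to the robot, and variables do not carry over. Pictures are saved under pics/ and viewed, at most 14 in all, crops included, and the job is handed in when it is done.

Besides the shell and the picture viewer there is one more tool, called after ">>>" as name(argument=value, ...), one argument or row to a line, values as JSON. apply_moves: Moves the arm, as the interface text tells. Its arguments: {"type":"object","properties":{"plan":{"type":"array","items":{"type":"number"}},"grip":{"type":"number"}},"required":["plan"]}

```bash
mkdir -p pics
cat > h.py <<'E'
import numpy as np, cv2
from rig import bot
def cam(n,st=None):
    i=bot.camera_info(n); f=200/np.tan(np.radians(i["vertical_fov"]/2))
    if "rvec" in i:
        R=cv2.Rodrigues(np.array(i["rvec"],float))[0]; t=np.array(i["tvec"],float).ravel()
        return f,i["cx"],i["cy"],R.T,-R.T@t,i
    M=np.array(i["mount"]); Rt=np.array(st["tcp_rot"]); p=np.array(st["position"])
    return f,i["cx"],i["cy"],Rt@M[:3,:3],Rt@M[:3,3]+p,i
def ray(c,u,v,z):
    f,cx,cy,R,o,_=c; d=R@np.array([(u-cx)/f,(v-cy)/f,1]); return o+d*(z-o[2])/d[2]
def cloud(c,D):
    f,cx,cy,R,o,_=c; v,u=np.mgrid[:400,:640]
    return np.stack([(u-cx)/f*D,(v-cy)/f*D,D],-1)@R.T+o
E
python3 - <<'E'
from h import *
s=bot.read_state(); print(s["time_s"],s["position"],s["opening"],bot.hold_point_z,np.round(s["tcp_rot"],3).tolist())
for n in("top","scene"):
    im,D=bot.capture(n); cv2.imwrite(f"pics/{n}0.png",im[...,::-1]); np.save(f"{n}D.npy",D)
    c=cam(n); print(n,c[5])
    for k,z in [("ring1_center",.023),("ring2_center",.0255),("ring3_center",.028),("ring4_center",.0305),("pad1_top",.01),("pad2_top",.01),("pad3_top",.01),("pad4_top",.01),("red_knob_top",.03)]:
        for r in bot.pinpoint(n,k)[:3]:
            u,v=r["xy"][0]*640,r["xy"][1]*400
            print(k,round(r["p"],2),round(u),round(v),ray(c,u,v,z).round(4))
E
```

```text
0.0 [ 0.16714065 -0.60139216  0.19993457] 1.0008311299063282 0.0187 [[0.964, 0.268, -0.0], [0.268, -0.964, 0.002], [0.0, -0.002, -1.0]]
top {'vertical_fov': 51.06723841019463, 'cx': 319.4017677202405, 'cy': 197.914354668909, 'rvec': array([ 1.96659848, -2.24893401,  0.23642938]), 'tvec': array([7.57153716e-04, 5.12306565e-01, 8.47278006e-01])}
ring1_center 0.66 251 236 [0.451  0.0922 0.023 ]
ring1_center 0.64 326 231 [ 0.4382 -0.072   0.023 ]
ring2_center 0.66 250 238 [0.4457 0.0935 0.0255]
ring3_center 0.97 177 280 [0.3776 0.257  0.028 ]
ring4_center 0.95 416 231 [ 0.4112 -0.2657  0.0305]
ring4_center 0.84 480 263 [ 0.3257 -0.3887  0.0305]
ring4_center 0.62 469 212 [ 0.4383 -0.3893  0.0305]
pad1_top 0.84 360 154 [ 0.6076 -0.1765  0.01  ]
pad2_top 0.8 322 160 [ 0.6064 -0.0866  0.01  ]
pad2_top 0.27 252 235 [0.4545 0.0916 0.01  ]
pad3_top 0.87 279 157 [0.6268 0.0118 0.01  ]
pad4_top 0.82 239 160 [0.6323 0.1042 0.01  ]
red_knob_top 0.44 393 147 [ 0.6095 -0.2493  0.03  ]
scene {'vertical_fov': 57.13019106977601, 'cx': 321.6707268914575, 'cy': 197.73166852315788, 'rvec': array([ 2.07922557,  1.14286045, -0.47709659]), 'tvec': array([-0.23188846, -0.25700834,  1.19770306])}
ring1_center 0.77 302 201 [ 0.4439 -0.0678  0.023 ]
ring2_center 0.81 357 178 [0.4482 0.0948 0.0255]
ring3_center 0.6 386 145 [0.3754 0.2546 0.028 ]
ring4_center 0.97 199 199 [ 0.3165 -0.2751  0.0305]
ring4_center 0.87 152 220 [ 0.3272 -0.3876  0.0305]
ring4_center 0.67 167 255 [ 0.443  -0.3861  0.0305]
pad1_top 0.82 298 272 [ 0.6094 -0.1741  0.01  ]
pad2_top 0.82 336 257 [ 0.6179 -0.0871  0.01  ]
pad3_top 0.97 377 239 [0.6252 0.0203 0.01  ]
pad3_top 0.55 303 203 [ 0.438 -0.062  0.01 ]
pad4_top 0.62 407 226 [0.6324 0.1012 0.01  ]
red_knob_top 0.56 358 178 [0.4517 0.0939 0.03  ]
red_knob_top 0.45 262 282 [ 0.6052 -0.2508  0.03  ]
```

View pics/top0.png

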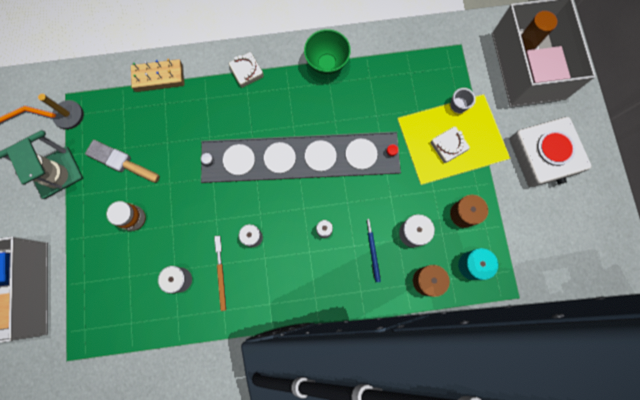

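View pics/scene0.png

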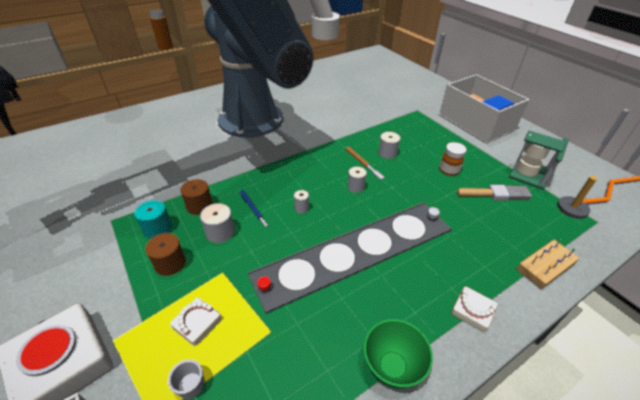

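Red knob is at the -y end (top view 392,150), so ring1→pad1 … ring4→pad4; the rings sit at (325,228), (250,235), (171,280) and the white/steel one at (419,230), beside brown (471,210), (432,280) and turquoise (481,264). Now I refine the positions with depth.

Run:
```python
from h import *
def fit(P):
    q=P[:,:2].astype(np.float32); (x,y),r=cv2.minEnclosingCircle(q); 
    return np.round([*q.mean(0),x,y,2*r],4),len(q)
for n in("top","scene"):
    D=np.load(n+"D.npy"); im=cv2.imread(f"pics/{n}0.png"); c=cam(n); W=cloud(c,D)
    hsv=cv2.cvtColor(im,cv2.COLOR_BGR2HSV)
    E0=[("r1",.441,-.07,.046,.034),("r2",.448,.094,.051,.044),("r3",.376,.256,.056,.054),("r4",.405,-.265,.061,.064)]
    for k,x,y,h,d in E0:
        m=(np.hypot(W[...,0]-x,W[...,1]-y)<d*.9+.005)&(D>0)
        zt=np.percentile(W[m][:,2],90); mm=m&(W[...,2]>h-.006)
        print(n,k,"z90",zt.round(4),fit(W[mm]) if mm.any() else None)
    # pads by white pixels on plane z=.01
    m=((hsv[...,1]<50)&(hsv[...,2]>180)).astype(np.uint8)
    N,L,S,C=cv2.connectedComponentsWithStats(m)
    for i in range(1,N):
        if S[i,4]>100:
            cs,_=cv2.findContours((L==i).astype(np.uint8),0,1); 
            p=np.array([ray(c,u,v,.01) for u,v in cs[0][:,0]]); 
            if .55<p[:,0].mean()<.7 and abs(p[:,1].mean())<.3:
                e=cv2.fitEllipse(p[:,:2].astype(np.float32)); print(n,"pad",np.round(e[0]+e[1],4), "depth z",np.median(W[L==i][:,2]).round(4))
```

```text
top r1 z90 0.0466 (array([ 0.4442, -0.0693,  0.4442, -0.0695,  0.0336]), 193)
top r2 z90 0.0516 (array([0.4505, 0.0909, 0.4512, 0.091 , 0.0444]), 334)
top r3 z90 0.0566 (array([0.3793, 0.2591, 0.3791, 0.2603, 0.0563]), 549)
top r4 z90 0.0618 (array([ 0.4122, -0.2655,  0.4122, -0.2666,  0.065 ]), 718)
top pad [ 0.6098 -0.1785  0.0706  0.071 ] depth z 0.01
top pad [ 0.618  -0.0838  0.0704  0.0712] depth z 0.0099
top pad [0.6262 0.0109 0.0705 0.0709] depth z 0.01
top pad [0.6343 0.1056 0.0707 0.071 ] depth z 0.01
scene r1 z90 0.0459 (array([ 0.4455, -0.0711,  0.4445, -0.069 ,  0.0364]), 127)
scene r2 z90 0.0511 (array([0.4523, 0.089 , 0.4499, 0.0899, 0.0459]), 171)
scene r3 z90 0.0562 (array([0.3817, 0.2572, 0.3782, 0.2596, 0.0577]), 189)
scene r4 z90 0.0613 (array([ 0.4151, -0.2674,  0.4121, -0.2678,  0.0665]), 526)
scene pad [0.6343 0.1048 0.0714 0.0716] depth z 0.0097
scene pad [0.6264 0.0102 0.0709 0.072 ] depth z 0.0097
scene pad [ 0.6184 -0.0846  0.0711  0.0716] depth z 0.0097
scene pad [ 0.6105 -0.1789  0.071   0.0718] depth z 0.0097
```

>>> apply_moves(
  plan=[0.46,0.89,-0.08,0.58,0.46,0.89,-0.08,0.58,0.46,0.89,-0.08,0.58,0.46,0.89,-0.08,0.58,0.46,0.89,-0.08,0.58,0.46,0.89,-0.08,0.58,0.46,0.89,-0.08,0.58,0.46,0.89,-0.08,0.58,0.46,0.89,-0.08,0.58,0.46,0.89,-0.08,0.58,0.46,0.89,-0.08,0.58,0.46,0.89,-0.08,0.58],
  grip=-1,
)

```text
time_s: 2.5
position: [0.4443, -0.0669, 0.1532]
tcp_rot: [[0.082, 0.997, 0.001], [0.997, -0.082, -0.001], [-0.0, 0.001, -1.0]]
force: [0.8, -0.2, -0.1]
opening: 0.999
grasp_force: 0.0
```

>>> apply_moves(
  plan=[0,0,0,0,0,0,0,0],
)

```text
time_s: 2.75
position: [0.4432, -0.0684, 0.153]
tcp_rot: [[0.085, 0.996, 0.0], [0.996, -0.085, -0.0], [-0.0, 0.0, -1.0]]
force: [-0.9, -0.4, -0.3]
opening: 1.0
grasp_force: 0.0
```

>>> apply_moves(
  plan=[0.02,-0.02,-0.8,0,0,0,-0.8,0,0,0,-0.6,0,0,0,-0.4,0,0,0,-0.22,0,0,0,0,0],
)

```text
time_s: 3.5
position: [0.4439, -0.0701, 0.0117]
tcp_rot: [[0.087, 0.996, -0.001], [0.996, -0.087, 0.0], [0.0, -0.001, -1.0]]
force: [0.5, -0.6, 0.5]
opening: 0.999
grasp_force: 0.0
```

>>> apply_moves(
  plan=[0,0,0,0,0,0,0,0,0,0,0,0,0,0,0,0,0,0,0,0,0,0,0,0],
  grip=1,
)

```text
time_s: 4.25
position: [0.4441, -0.0691, 0.012]
tcp_rot: [[0.085, 0.996, -0.0], [0.996, -0.085, 0.0], [0.0, -0.0, -1.0]]
force: [-0.2, -0.2, -0.7]
opening: 0.402
grasp_force: 0.4
```

>>> apply_moves(
  plan=[0,0,0,0,0,0,0,0,0,0,0.1,0,0,0,0.5,0,0,0,0.7,0,0,0,0.3,0,0.42,-0.28,0,0,0.83,-0.55,0,0,0.83,-0.55,0,0,0.83,-0.55,0,0,0.41,-0.26,0,0,0,0,0,0],
)

```text
time_s: 5.75
position: [0.6114, -0.1798, 0.0918]
tcp_rot: [[0.086, 0.996, 0.001], [0.996, -0.086, -0.001], [-0.0, 0.001, -1.0]]
force: [-0.2, -0.4, -0.9]
opening: 0.382
grasp_force: 30.0
```

>>> apply_moves(
  plan=[0,0,0,0,0,0,0,0],
)

```text
time_s: 6.0
position: [0.6087, -0.1775, 0.0918]
tcp_rot: [[0.085, 0.996, -0.002], [0.996, -0.085, 0.001], [0.001, -0.002, -1.0]]
force: [-0.4, 0.6, -0.5]
opening: 0.379
grasp_force: 30.0
```

>>> apply_moves(
  plan=[0.02,-0.02,-0.6,0,0,0,-0.4,0,0,0,-0.22,0,0,0,-0.1,0,0,0,-0.05,0,0,0,-0.02,0,0,0,0,0,0,0,0,0],
)

```text
time_s: 7.0
position: [0.6115, -0.1798, 0.0229]
tcp_rot: [[0.085, 0.996, 0.001], [0.996, -0.085, -0.0], [-0.0, 0.001, -1.0]]
force: [0.4, -0.3, -0.7]
opening: 0.378
grasp_force: 30.0
```

>>> apply_moves(
  plan=[0,0,-0.015,0,0,0,-0.015,0,0,0,0,0],
)

```text
time_s: 7.38
position: [0.6114, -0.1798, 0.0219]
tcp_rot: [[0.085, 0.996, 0.001], [0.996, -0.085, -0.0], [-0.0, 0.001, -1.0]]
force: [-1.9, 0.4, 4.5]
opening: 0.379
grasp_force: 30.0
```

>>> apply_moves(
  plan=[0,0,0,0,0,0,0,0,0,0,0,0,0,0,0,0],
  grip=-0.3,
)

```text
time_s: 7.88
position: [0.6112, -0.1797, 0.0207]
tcp_rot: [[0.085, 0.996, -0.0], [0.996, -0.085, 0.0], [0.0, -0.0, -1.0]]
force: [-0.1, -0.3, -0.3]
opening: 0.638
grasp_force: 0.0
```

>>> apply_moves(
  plan=[0,0,0.1,0,0,0,0.4,0,0,0,0.8,0,0,0,0.7,0,-0.3,0.35,0.2,0,-0.6,0.7,0,0,-0.6,0.8,0,0,-0.6,0.9,0,0,-0.6,0.9,0,0,-0.5,0.8,0,0,0,0.6,0,0,0,0.35,0,0],
  grip=-1,
)

```text
time_s: 9.38
position: [0.4514, 0.0917, 0.1326]
tcp_rot: [[0.084, 0.996, 0.003], [0.996, -0.084, 0.0], [0.0, 0.003, -1.0]]
force: [0.5, -0.3, 0.3]
opening: 1.001
grasp_force: 0.0
```

>>> apply_moves(
  plan=[0,0,0,0,0,0,0,0],
)

```text
time_s: 9.62
position: [0.4517, 0.0898, 0.1317]
tcp_rot: [[0.085, 0.996, 0.001], [0.996, -0.085, -0.0], [-0.0, 0.001, -1.0]]
force: [-0.5, 0.8, -0.6]
opening: 1.001
grasp_force: 0.0
```

```bash
cat >> h.py <<'E'
def tops(n,L):
    im,D=bot.capture(n); c=cam(n); W=cloud(c,D)
    for k,x,y,zb,h,d in L:
        m=(np.hypot(W[...,0]-x,W[...,1]-y)<d*.9)&(D>0)&(W[...,2]>zb+h-.006)&(W[...,2]<zb+h+.006)
        q=W[m][:,:2].astype(np.float32)
        if len(q): 
            (a,b),r=cv2.minEnclosingCircle(q); print(n,k,"mean",q.mean(0).round(4),"circ",np.round([a,b,2*r],4),len(q))
        else: print(n,k,"none")
    return im,D
E
python3 - <<'E'
from h import *
for n in("top","scene"): im,D=tops(n,[("r1",.610,-.1787,.01,.046,.034),("r2",.4508,.0906,0,.051,.044)]); cv2.imwrite(f"pics/{n}1.png",im[...,::-1])
E
```

```text
top r1 mean [ 0.6118 -0.1797] circ [ 0.6129 -0.1797  0.0346] 178
top r2 mean [0.4485 0.0819] circ [0.4509 0.0909 0.044 ] 150
scene r1 mean [ 0.6136 -0.1812] circ [ 0.6124 -0.1804  0.0354] 217
scene r2 mean [0.4526 0.089 ] circ [0.4521 0.0914 0.0462] 173
```

>>> apply_moves(
  plan=[0,0.02,-0.8,0,0,0,-0.8,0,0,0,-0.5,0,0,0,-0.25,0,0,0,0,0],
)

```text
time_s: 10.35
position: [0.4511, 0.0909, 0.013]
tcp_rot: [[0.086, 0.996, -0.001], [0.996, -0.086, 0.0], [-0.0, -0.001, -1.0]]
force: [-0.2, -0.4, 0.7]
opening: 1.001
grasp_force: 0.0
```

>>> apply_moves(
  plan=[0,0,0,0,0,0,0,0,0,0,0,0,0,0,0,0,0,0,0,0,0,0,0,0,0,0,0,0],
  grip=1,
)

```text
time_s: 11.22
position: [0.4507, 0.0914, 0.0135]
tcp_rot: [[0.085, 0.996, -0.001], [0.996, -0.085, 0.0], [-0.0, -0.001, -1.0]]
force: [-0.9, -0.0, 4.2]
opening: 0.494
grasp_force: 30.0
```

>>> apply_moves(
  plan=[0,0,0.1,0,0,0,0.5,0,0,0,0.7,0,0,0,0.3,0,0.42,-0.44,0,0,0.8,-0.8,0,0,0.8,-0.8,0,0,0.8,-0.8,0,0,0.5,-0.5,0,0,0,-0.16,0,0,0,0,0,0,0,0,0,0],
)

```text
time_s: 12.72
position: [0.6156, -0.0824, 0.0931]
tcp_rot: [[0.084, 0.996, -0.002], [0.996, -0.084, 0.001], [0.001, -0.002, -1.0]]
force: [0.4, -0.4, -2.4]
opening: 0.498
grasp_force: 30.0
```

>>> apply_moves(
  plan=[0,0,0,0,0,0,0,0],
)

```text
time_s: 12.98
position: [0.6169, -0.0829, 0.0936]
tcp_rot: [[0.084, 0.996, -0.0], [0.996, -0.084, 0.0], [0.0, -0.0, -1.0]]
force: [-0.2, 0.2, -1.6]
opening: 0.493
grasp_force: 30.0
```

>>> apply_moves(
  plan=[0,-0.02,-0.6,0,0,0,-0.4,0,0,0,-0.22,0,0,0,-0.1,0,0,0,-0.05,0,0,0,-0.02,0,0,0,-0.01,0,0,0,0,0,0,0,0,0],
)

```text
time_s: 14.1
position: [0.6173, -0.0847, 0.0237]
tcp_rot: [[0.085, 0.996, 0.0], [0.996, -0.085, -0.0], [-0.0, 0.0, -1.0]]
force: [-0.3, 0.4, -1.9]
opening: 0.496
grasp_force: 30.0
```

>>> apply_moves(
  plan=[0,0,-0.01,0,0,0,-0.01,0,0,0,0,0],
)

```text
time_s: 14.48
position: [0.6174, -0.0848, 0.0236]
tcp_rot: [[0.085, 0.996, 0.001], [0.996, -0.085, -0.0], [-0.0, 0.001, -1.0]]
force: [-1.6, 0.5, 5.7]
opening: 0.497
grasp_force: 30.0
```

>>> apply_moves(
  plan=[0,0,0,0,0,0,0,0,0,0,0,0,0,0,0,0],
  grip=-0.5,
)

```text
time_s: 14.98
position: [0.6172, -0.0847, 0.0223]
tcp_rot: [[0.085, 0.996, -0.0], [0.996, -0.085, 0.0], [0.0, -0.0, -1.0]]
force: [-0.3, 0.1, -0.0]
opening: 0.737
grasp_force: 0.0
```

>>> apply_moves(
  plan=[0,0,0.1,0,0,0,0.4,0,0,0,0.8,0,0,0,0.7,0,-0.4,0.5,0.2,0,-0.6,0.8,0,0,-0.6,0.9,0,0,-0.6,0.9,0,0,-0.6,0.9,0,0,-0.6,0.9,0,0,-0.6,0.9,0,0,-0.6,0.7,0,0],
  grip=-1,
)

```text
time_s: 16.48
position: [0.3864, 0.2419, 0.133]
tcp_rot: [[0.085, 0.996, 0.001], [0.996, -0.085, 0.001], [0.001, 0.001, -1.0]]
force: [1.5, 0.5, 0.4]
opening: 1.0
grasp_force: 0.0
```

>>> apply_moves(
  plan=[-0.16,0.39,0,0,0,0,0,0,0,0,0,0],
)

```text
time_s: 16.85
position: [0.3798, 0.2595, 0.1327]
tcp_rot: [[0.085, 0.996, 0.001], [0.996, -0.085, -0.0], [0.0, 0.001, -1.0]]
force: [0.4, 0.2, -0.3]
opening: 0.997
grasp_force: 0.0
```

Run:
```python
from h import *
for n in("top","scene"): im,D=tops(n,[("r2",.618,-.084,.01,.051,.044),("r3",.379,.2597,0,.056,.054)]); cv2.imwrite(f"pics/{n}2.png",im[...,::-1])
```

```text
top r2 mean [ 0.6179 -0.0845] circ [ 0.6194 -0.0838  0.0455] 304
top r3 mean [0.3793 0.2592] circ [0.3797 0.2599 0.0547] 548
scene r2 mean [ 0.6198 -0.0862] circ [ 0.6178 -0.0842  0.0461] 312
scene r3 mean [0.3814 0.2573] circ [0.3788 0.26   0.0579] 187
```

>>> apply_moves(
  plan=[0,0,-0.8,0,0,0,-0.8,0,0,0,-0.5,0,0,0,-0.23,0,0,0,0,0],
)

```text
time_s: 17.58
position: [0.3794, 0.2593, 0.0156]
tcp_rot: [[0.086, 0.996, -0.001], [0.996, -0.086, -0.0], [-0.001, -0.001, -1.0]]
force: [0.2, 0.3, 0.5]
opening: 0.997
grasp_force: 0.0
```

>>> apply_moves(
  plan=[0,0,0,0,0,0,0,0,0,0,0,0,0,0,0,0,0,0,0,0,0,0,0,0],
  grip=1,
)

```text
time_s: 18.32
position: [0.3788, 0.2598, 0.0163]
tcp_rot: [[0.085, 0.996, -0.0], [0.996, -0.085, -0.0], [-0.0, -0.0, -1.0]]
force: [-1.3, 0.3, 5.3]
opening: 0.614
grasp_force: 30.0
```

>>> apply_moves(
  plan=[0,0,0.1,0,0,0,0.5,0,0,0,0.7,0,0,0,0.3,0,0.34,-0.38,0,0,0.7,-0.7,0,0,0.8,-0.8,0,0,0.8,-0.8,0,0,0.8,-0.8,0,0,0.8,-0.8,0,0,0.5,-0.5,0,0,0.2,-0.2,0,0],
)

```text
time_s: 19.82
position: [0.6273, 0.0089, 0.0953]
tcp_rot: [[0.087, 0.996, 0.0], [0.996, -0.087, -0.0], [-0.0, 0.0, -1.0]]
force: [-1.6, 0.0, -3.1]
opening: 0.613
grasp_force: 30.0
```

>>> apply_moves(
  plan=[0,0,0,0,0,0,0,0,0,0,0,0],
)

```text
time_s: 20.2
position: [0.6248, 0.0123, 0.0959]
tcp_rot: [[0.083, 0.997, -0.002], [0.997, -0.083, 0.0], [0.0, -0.002, -1.0]]
force: [-0.4, 0.4, -3.5]
opening: 0.612
grasp_force: 30.0
```

Place height ≈ 0.0263 – descend 0.070.

>>> apply_moves(
  plan=[0,0,-0.6,0,0,0,-0.4,0,0,0,-0.22,0,0,0,-0.1,0,0,0,-0.05,0,0,0,-0.02,0,0,0,-0.01,0,0,0,0,0,0,0,0,0],
)

```text
time_s: 21.32
position: [0.6266, 0.0107, 0.0264]
tcp_rot: [[0.085, 0.996, 0.001], [0.996, -0.085, -0.0], [-0.0, 0.001, -1.0]]
force: [0.2, 0.7, -1.0]
opening: 0.613
grasp_force: 30.0
```

>>> apply_moves(
  plan=[0,0,-0.01,0,0,0,0,0],
)

```text
time_s: 21.58
position: [0.6267, 0.0107, 0.0263]
tcp_rot: [[0.085, 0.996, 0.001], [0.996, -0.085, -0.0], [-0.0, 0.001, -1.0]]
force: [-0.7, -0.1, 4.9]
opening: 0.613
grasp_force: 30.0
```

>>> apply_moves(
  plan=[0,0,0,0,0,0,0,0,0,0,0,0,0,0,0,0],
  grip=-0.7,
)

```text
time_s: 22.08
position: [0.6261, 0.0108, 0.0252]
tcp_rot: [[0.085, 0.996, -0.0], [0.996, -0.085, 0.0], [0.0, -0.0, -1.0]]
force: [0.3, -0.5, -0.5]
opening: 0.84
grasp_force: 0.0
```

>>> apply_moves(
  plan=[0,0,0.1,0,0,0,0.4,0,0,0,0.9,0,0,0,0.9,0,-0.3,-0.4,0.3,-0.5,-0.6,-0.75,0,-0.8,-0.6,-0.8,0,-0.8,-0.6,-0.8,0,-0.8,-0.6,-0.8,0,-0.8,-0.6,-0.8,0,-0.8,-0.6,-0.7,0,-0.7,-0.39,-0.5,0,-0.3],
  grip=-1,
)

```text
time_s: 23.58
position: [0.4105, -0.2682, 0.1559]
tcp_rot: [[0.867, 0.499, 0.0], [0.499, -0.867, -0.001], [0.0, 0.001, -1.0]]
force: [-0.2, 0.2, 0.3]
opening: 1.003
grasp_force: 0.0
```

>>> apply_moves(
  plan=[0,0,0,0,0,0,0,0,0,0,0,0],
)

```text
time_s: 23.95
position: [0.4123, -0.2657, 0.1555]
tcp_rot: [[0.864, 0.503, 0.0], [0.503, -0.864, 0.0], [0.0, -0.0, -1.0]]
force: [1.0, -0.8, -0.2]
opening: 0.998
grasp_force: 0.0
```

Run:
```python
from h import *
for n in("top","scene"): im,D=tops(n,[("r3",.6263,.0106,.01,.056,.054),("r4",.4122,-.2668,0,.061,.064),("b1",.320,-.275,0,.061,.064),("b2",.44,-.386,0,.061,.064)]); cv2.imwrite(f"pics/{n}3.png",im[...,::-1])
```

```text
top r3 none
top r4 none
top b1 none
top b2 none
scene r3 mean [0.6291 0.0091] circ [0.6273 0.0105 0.0544] 410
scene r4 mean [ 0.4151 -0.2673] circ [ 0.4116 -0.2676  0.0659] 524
scene b1 mean [ 0.3114 -0.2769] circ [ 0.306  -0.2773  0.0661] 362
scene b2 mean [ 0.4424 -0.3882] circ [ 0.4394 -0.3869  0.0664] 686
```

>>> apply_moves(
  plan=[0,-0.02,-0.8,0,0,0,-0.8,0,0,0,-0.6,0,0,0,-0.35,0,0,0,-0.17,0,0,0,0,0],
)

```text
time_s: 24.8
position: [0.4119, -0.2673, 0.0192]
tcp_rot: [[0.865, 0.502, -0.0], [0.502, -0.865, 0.0], [-0.0, -0.001, -1.0]]
force: [-0.1, 0.1, 0.5]
opening: 1.0
grasp_force: 0.0
```

>>> apply_moves(
  plan=[0,0,0,0,0,0,0,0,0,0,0,0,0,0,0,0,0,0,0,0],
  grip=1,
)

```text
time_s: 25.42
position: [0.4115, -0.2673, 0.0199]
tcp_rot: [[0.865, 0.502, -0.0], [0.502, -0.865, 0.0], [-0.0, -0.001, -1.0]]
force: [-1.2, 1.4, 6.3]
opening: 0.725
grasp_force: 30.0
```

>>> apply_moves(
  plan=[0,0,0,0,0,0,0.1,0,0,0,0.5,0,0,0,0.8,0,0,0,0.6,0,0,0,0.2,0,0.25,0.45,0,0.3,0.5,0.8,0,0.6,0.5,0.8,0,0.6,0.5,0.8,0,0.6,0.5,0.8,0,0.6,0.5,0.8,0,0.6],
)

```text
time_s: 26.92
position: [0.549, -0.0437, 0.1281]
tcp_rot: [[0.449, 0.893, -0.002], [0.893, -0.449, 0.0], [-0.001, -0.002, -1.0]]
force: [0.7, -0.3, -3.6]
opening: 0.73
grasp_force: 30.0
```

>>> apply_moves(
  plan=[0.5,0.8,0,0.6,0.5,0.8,0,0.6,0.4,0.8,0,0.6,0.3,0.6,0,0.4,0,0,0,0,0,0,0,0,0,0,0,0],
)

```text
time_s: 27.8
position: [0.6333, 0.1037, 0.1287]
tcp_rot: [[0.087, 0.996, -0.002], [0.996, -0.087, -0.0], [-0.0, -0.002, -1.0]]
force: [0.3, 0.5, -2.8]
opening: 0.734
grasp_force: 30.0
```

>>> apply_moves(
  plan=[0,0.02,-0.6,0,0,0,-0.6,0,0,0,-0.4,0,0,0,-0.2,0,0,0,-0.1,0,0,0,-0.05,0,0,0,0,0,0,0,0,0],
)

```text
time_s: 28.8
position: [0.6347, 0.1059, 0.0326]
tcp_rot: [[0.085, 0.996, 0.001], [0.996, -0.085, -0.0], [0.0, 0.001, -1.0]]
force: [0.1, -0.0, -2.3]
opening: 0.731
grasp_force: 30.0
```

>>> apply_moves(
  plan=[0,0,-0.02,0,0,0,-0.02,0,0,0,0,0,0,0,0,0],
)

```text
time_s: 29.3
position: [0.6343, 0.1058, 0.03]
tcp_rot: [[0.085, 0.996, 0.0], [0.996, -0.085, -0.0], [0.0, 0.0, -1.0]]
force: [0.6, -0.4, -2.5]
opening: 0.728
grasp_force: 30.0
```

>>> apply_moves(
  plan=[0,0,-0.01,0,0,0,-0.01,0,0,0,0,0],
)

```text
time_s: 29.68
position: [0.6344, 0.1058, 0.03]
tcp_rot: [[0.085, 0.996, 0.0], [0.996, -0.085, 0.0], [0.0, 0.0, -1.0]]
force: [-1.3, 0.0, 5.0]
opening: 0.726
grasp_force: 30.0
```

>>> apply_moves(
  plan=[0,0,0,0,0,0,0,0,0,0,0,0,0,0,0,0,0,0,0,0],
  grip=-1,
)

```text
time_s: 30.3
position: [0.6342, 0.1058, 0.0288]
tcp_rot: [[0.085, 0.996, -0.0], [0.996, -0.085, -0.0], [-0.0, -0.0, -1.0]]
force: [0.4, -0.1, -0.7]
opening: 0.995
grasp_force: 0.0
```

>>> apply_moves(
  plan=[0,0,0.1,0,0,0,0.4,0,0,0,0.8,0,0,0,0.8,0,-0.6,0,0.3,0,-0.8,0,0,0,-0.8,0,0,0,-0.8,0,0,0,-0.6,0,0,0,0,0,0,0,0,0,0,0],
)

```text
time_s: 31.68
position: [0.4566, 0.1058, 0.1502]
tcp_rot: [[0.085, 0.996, 0.004], [0.996, -0.085, -0.0], [0.0, 0.004, -1.0]]
force: [0.7, 0.5, -0.4]
opening: 0.998
grasp_force: 0.0
```

Run:
```python
from h import *
for n in("top","scene"): im,D=tops(n,[("r1",.610,-.1787,.01,.046,.034),("r2",.618,-.084,.01,.051,.044),("r3",.6263,.0106,.01,.056,.054),("r4",.634,.1053,.01,.061,.064)]); cv2.imwrite(f"pics/{n}4.png",im[...,::-1])
```

```text
top r1 mean [ 0.6118 -0.1797] circ [ 0.6125 -0.18    0.0336] 178
top r2 mean [ 0.6181 -0.0847] circ [ 0.6191 -0.0845  0.0448] 304
top r3 mean [0.6271 0.0108] circ [0.628  0.0101 0.0551] 461
top r4 mean [0.6412 0.1007] circ [0.6359 0.1059 0.0655] 469
scene r1 mean [ 0.6136 -0.181 ] circ [ 0.6123 -0.1802  0.0345] 213
scene r2 mean [ 0.6199 -0.0862] circ [ 0.6179 -0.0853  0.0449] 310
scene r3 mean [0.6291 0.0091] circ [0.6281 0.0101 0.0558] 408
scene r4 mean [0.637  0.1029] circ [0.6354 0.1059 0.0663] 511
```

View pics/scene4.png

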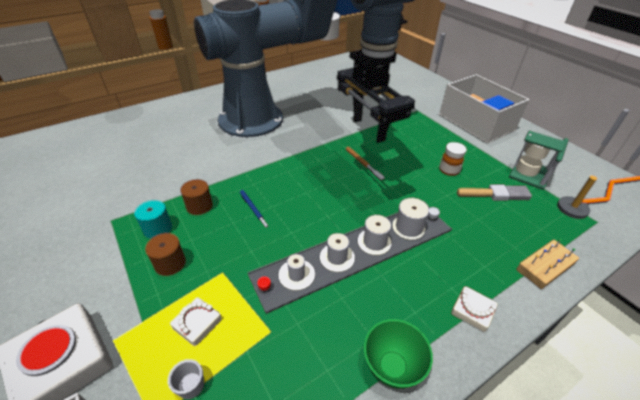

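The scene view shows all four rings upright on discs at (296,268), (338,250), (377,234) and (411,217), smallest next to the red knob at (263,284). Each is within about 2.5 mm of its disc's centre, and the gripper is clear, so I'm handing in.

```bash
python3 -c "
from rig import bot
print(bot.hand_in())"
```

```text
the job is handed in; nothing more can be done
None
```

The job is handed in at about 32 s of robot time: all four rings stand upright on their discs, smallest next to the red knob and largest at the other end, each within about 2.5 mm of its disc's centre and released.

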